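# Tip a hot brass plate off the soldering board

### The job

The brass plate on the hinged soldering board is too hot to touch: lift the board by its wooden grip, slowly, just until the plate lets go and starts to slide, and hold the board still at that angle until the plate has slid gently down the chute and lies in the steel tray. The charcoal block beside it grips the board only a little better and must stay where it lies. Then lower the board gently onto its rest without pressing on it and let go, and do not drag the stand along the bench or shift the tray, the tin or the firebrick beside it.

Things in the scene. Friction and masses are not known exactly. Their poses are not given: they have to be found in the camera images.
- board (a joint): Tilt of the hinged soldering board, rad: 0 = flat on its rest bar, growing as the grip end (nearest the robot) is lifted; end stop 0.8. The hinge turns freely: the board (about 0.75 kg) takes 4 to 6 N at the grip to lift and falls back if let go. The plate lets go somewhere between 0.2 and 0.5, differently every time; the charcoal block lets go 0.06 to 0.11 rad later.
- stand: Steel stand of the board, base 200 x 200 mm, standing loose on rubber feet (3 kg with the board and charcoal): a sideways pull of 10 N or more can drag it. Origin: centre of its underside on the table; x points from the grip end to the hinge and on down the chute, y along the hinge axis, z up. The chute is fixed beyond the hinge and drops at 35 degrees into the tray.
- board_grip (a point): Centre of the wooden grip of the board: a round bar 14 mm thick and 96 mm long, parallel to the hinge, held by a rod at each end, 50 mm clear of the board's near edge and about 58 mm above the table when flat. Turns with the board: x points to the hinge, y along the bar, z square to the board. The bar can turn between the fingers.
- board_hinge (a point): Middle of the hinge axis, 64 mm above the table, at the far edge of the board's top face; x, y, z as for board_grip (x along the board's face away from the grip). The grip's centre is 220 mm from it against x and 6 mm below it in z. The fireclay top face is the plane z = 0, 166 mm long, 168 mm wide, with an 8 mm rim along the near edge and both sides.
- plate_center (a point): Centre of the hot brass plate with a raised border, 56 x 40 x 8 mm (x, y, z), 0.1 to 0.21 kg, lying flat on the board to the left or right of the charcoal block, its centre 60 to 120 mm short of the hinge.
- charcoal_center (a point): Centre of the black charcoal block bound with two wires, 80 x 50 x 25 mm (x, y, z), 0.09 kg, lying on the board beside the plate.
- tray_near (a point): Middle of the near wall's top edge (20 mm above the table) of the loose open steel tray 150 x 190 x 20 mm (x, y, z), walls 3 mm; the wall stands under the mouth of the chute and the tray reaches 150 mm from it along x.
- table: The wooden bench top, its upper face at height 0.
- flux_tin: Round tin 60 mm across, 105 mm tall, standing to the right of the stand. Origin: centre of its underside.
- firebrick: Loose grey firebrick 115 x 60 x 62 mm lying to the left of the stand. Origin: centre of its underside.

How it is judged:
By the outcome, as a careful person would: the job done as asked, in the order asked, and still so for the second after the job is handed in, with the robot touching nothing.
It also fails if it takes over 61 s, if anything falls off the work surface, if the arm or the gripper's body presses on something with over 40 N, if the wrist force passes 120 N, or if a joint passes its speed limit or range.

### The arm

A 7-joint arm with a two-finger parallel gripper is mounted at the origin on the work surface. World frame = base frame: x ahead of the robot, y to its left, z up, the work surface at z = 0. Lengths are in m, angles in rad, forces in N, time in s.
With the tool pointing down it reaches from about 0.375 to 0.925 m from the base axis. Payload 3.1 kg.
Tool frame: the origin (TCP) lies midway between the tips of the shut fingers; the grasp point (between the pads) lies 19 mm behind it; y points along the fingers, x is the direction in which the jaws open and shut, and the axes are right-handed (so a half turn about y gives the same grasp; the last joint's range is limited). The gripper opens to 85 mm and grips with 20 to 120 N. Pads are 22 mm wide; open, the fingers measure 114 mm over their backs; the gripper's body (76 mm by 85 mm) begins 54 mm behind the grasp point. The pads swing forward as they close: fully open they stand 13 mm farther back than shut.
Start: joints at [1.052, 0.383, 0.044, 1.598, -0.018, 1.161, -0.05], TCP at [0.266, -0.593, 0.231] pointing down, gripper open.
Joint ranges: [-2.61, 2.61], [-0.41, 2.15], [-1.48, 1.57], [0, 2.5], [-1.57, 4.71], [0.05, 1.97], [-2.85, 2.85]. Speed limits (rad/s): [2.79, 2.79, 3.14, 3.14, 3.14, 3.14, 3.14].

### API

Orientations are given as a rotation vector (axis times angle).
In Python, from bench import * gives the robot as it stands.
- The arm moves only by the tool apply_moves, never from a script. Its argument "motion" is a list that holds one entry, the list of rows, each a list of 5 numbers: the closure in counts, from 0 (fully open) to 255 (shut), then the shift along the tool's x, y, z in mm, then the turn about the tool's y in rad. A call has 1 to 12 rows; each row shifts and turns the pose as measured when the row begins, along the tool's axes as they then stand; what a row does not reach is not made up. A row lasts 1/8 s, in which the tool goes at most 62.5 mm and 10.7 degrees, less where a joint would pass 70% of its speed; a pose out of reach is approached as far as the arm can. A call is refused whole if a number of a shift passes 62.5 or a number of a turn 0.188, either way. A call with a gripper value outside its range is refused whole. The fingers move at their own pace and stop on an object; "force" is the grip in N (left out, the last holds). Time passes only in rows, so rows that do not move let the fingers close. It gives the time, the measured TCP pose, the force and the opening at its end, in the units of the state.
- state(): the state, without advancing time (a new reading comes with each control period).
- read_camera(name): name is "scene" or "top" or "wrist"; returns the picture (384x512x3 uint8, red, green, blue); there is no depth.
- camera_info(name): a dict with "camera_matrix" (3x3 intrinsics, pixels), "R" (3x3) and "t" (3): a world point X has camera coordinates R X + t; the wrist camera has in their place "mount" (4x4, takes a point from camera to tool coordinates, whose origin is the TCP and whose axes are the tool frame's). Camera axes: x right, y down, z forward; pixel columns grow to the right and rows downward; lengths in m; the calibration is good to about 2 mm. A picture is of the moment at which its call begins: read the wrist's pose just before it. camera_info takes no time and is no camera call.
- sign_off(): hands the job in, once; it reports no verdict.
The state is a dict: "time": time; "q": joint angles; "qd": joint speeds; "tau": joint torques, N m; "tcp_pos": TCP position; "ee_rot": TCP orientation; "contact_force": force on the tool from outside, world axes, zero at the start; "wrist_torque": the same for the moment, N m; "opening": opening from 0.0 (shut) to 1.0 (fully open).
Only numpy, scipy, OpenCV 4.12 (cv2) and the standard library are available. Lean on these libraries where they do the work, as an engineer would, in place of code of your own. Each camera call takes 0.05 s, during which the arm holds its last target.

## Working session

There is one attempt and no reset: what is moved stays moved. The work goes in short steps, Python scripts to look and compute and a tool call to move; the robot and the scene stay as the last step left them, time stands still between calls to the robot, and variables do not carry over. Pictures are saved under pics/ and viewed, and the job is handed in when it is done.

Besides the shell and the picture viewer there is one more tool, called after "Call:" by a JSON object that holds its "op" and its "data", one argument or row to a line. apply_moves: Moves the arm, as the interface text tells. Its arguments: {"type":"object","properties":{"motion":{"type":"array","items":{"type":"array","items":{"type":"array","items":{"type":"number"}}}},"force":{"type":"number"}},"required":["motion"]}

```bash
mkdir -p pics
python3 - <<'E'
from bench import *
import cv2
s=state(); print({k:s[k] for k in ("time","tcp_pos","ee_rot","contact_force","opening")})
for n in ("scene","top"):
    im=read_camera(n); cv2.imwrite(f"pics/{n}0.png",im[:,:,::-1]); print(n,camera_info(n))
print(camera_info("wrist"))
E
```

```text
{'time': 0.0, 'tcp_pos': array([ 0.26512291, -0.59243239,  0.22985119]), 'ee_rot': array([-1.37801134,  0.89555039, -0.89178333]), 'contact_force': array([-0.22765419,  0.70872639,  0.70600017]), 'opening': 0.9997644813538622}
scene {'camera_matrix': array([[473.41497113,   0.        , 262.05165083],
       [  0.        , 473.41497113, 189.84583449],
       [  0.        ,   0.        ,   1.        ]]), 'R': array([[ 0.23979012,  0.97074128, -0.01273046],
       [ 0.78834737, -0.20235496, -0.58099991],
       [-0.56657667,  0.12928202, -0.81380405]]), 't': array([-0.18504742, -0.38045297,  1.39949619])}
top {'camera_matrix': array([[422.50343469,   0.        , 257.51256061],
       [  0.        , 422.50343469, 185.62762078],
       [  0.        ,   0.        ,   1.        ]]), 'R': array([[ 0.06876321, -0.99762969, -0.00257453],
       [-0.97534722, -0.06668449, -0.21035917],
       [ 0.20968887,  0.01697604, -0.97762078]]), 't': array([0.0310546 , 0.55035879, 0.8939937 ])}
{'camera_matrix': array([[270.56834795,   0.        , 257.22426649],
       [  0.        , 270.56834795, 190.27451216],
       [  0.        ,   0.        ,   1.        ]]), 'mount': array([[ 9.99998631e-01, -1.49639877e-04,  1.64776490e-03,
        -1.01239900e-03],
       [-1.60909676e-03, -3.19777048e-01,  9.47491451e-01,
        -1.42177107e-01],
       [ 3.85134891e-04, -9.47492806e-01, -3.19776851e-01,
         8.29121569e-02],
       [ 0.00000000e+00,  0.00000000e+00,  0.00000000e+00,
         1.00000000e+00]])}
```

View pics/scene0.png

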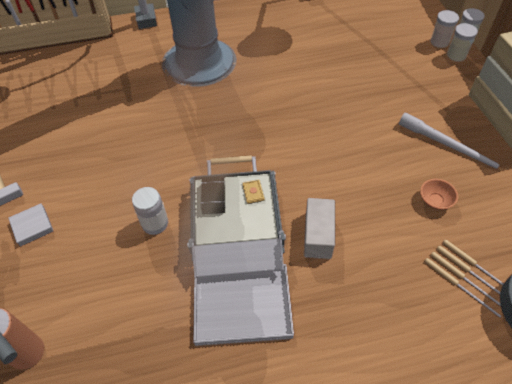

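View pics/top0.png

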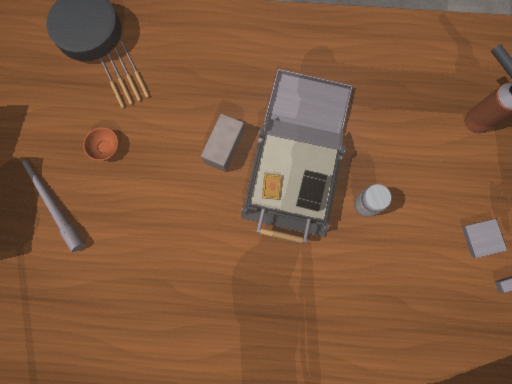

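Run:
```python
from bench import *
from scipy.spatial.transform import Rotation as R
s=state(); print(R.from_rotvec(s["ee_rot"]).as_matrix().round(3))
```

```text
[[ 0.409 -0.001  0.913]
 [-0.913  0.002  0.409]
 [-0.002 -1.    -0.   ]]
```

The scene view shows the grip bar near (232,159), the plate at (253,191) and the charcoal at (212,198). In the top view they are at (283,236), (272,186) and (312,189). The tool points straight down. I'll zoom in next to get accurate pixels.

Run:
```python
import cv2
a=cv2.imread("pics/top0.png")[60:260,230:400]; cv2.imwrite("pics/top0z.png",cv2.resize(a,None,fx=3,fy=3,interpolation=cv2.INTER_CUBIC)[:600])
a=cv2.imread("pics/scene0.png")[140:290,170:320]; cv2.imwrite("pics/scene0z.png",cv2.resize(a,None,fx=4,fy=4,interpolation=cv2.INTER_CUBIC))
```

```text
(no output)
```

View pics/top0z.png

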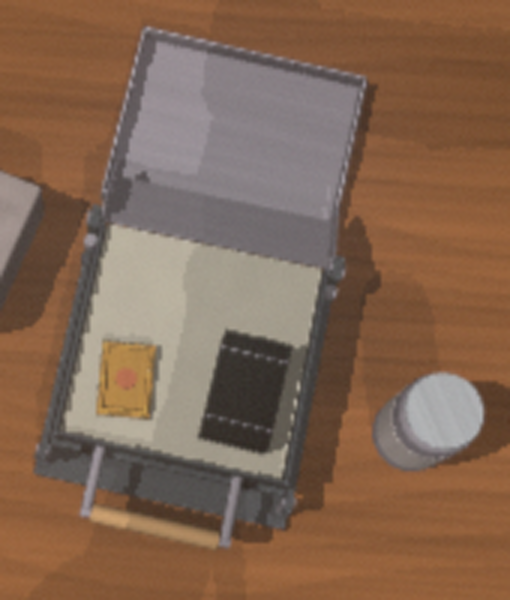

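View pics/scene0z.png

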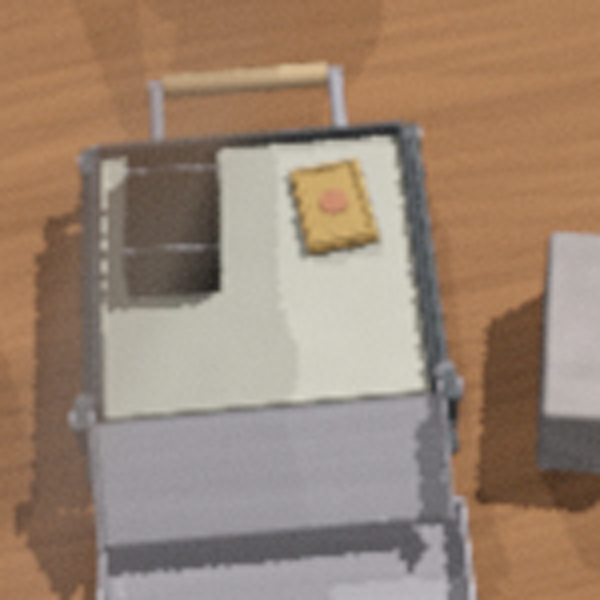

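The zoomed views give the bar ends in top at (259,231) and (305,241), and in scene at (254.5,158) and (209,160.5). The hinge edge corners of the face are at (266,135) and (339,150) in top.

```bash
cat > h.py <<'E'
from bench import *
import numpy as np, cv2
from scipy.spatial.transform import Rotation as Rot
CI={n:camera_info(n) for n in("scene","top")}
def ray(n,p):
    c=CI[n]; d=c["R"].T@np.linalg.inv(c["camera_matrix"])@np.array([p[0],p[1],1.]); o=-c["R"].T@c["t"]; return o,d/np.linalg.norm(d)
def plane(n,p,z): o,d=ray(n,p); return o+d*(z-o[2])/d[2]
def proj(n,X): c=CI[n]; v=c["camera_matrix"]@(c["R"]@X+c["t"]); return v[:2]/v[2]
def tri(a,b):
    o1,d1=ray("scene",a);o2,d2=ray("top",b)
    k=np.linalg.lstsq(np.c_[d1,-d2],o2-o1,rcond=None)[0]; p=o1+k[0]*d1;q=o2+k[1]*d2; return (p+q)/2,np.linalg.norm(p-q)
E
python3 - <<'E'
from h import *
P={}
for nm,a,b,z in [("barL",(254.5,157.8),(259.3,231),.060),("barR",(208.8,160.5),(304.7,240.7),.060),("hL",(276.8,237.8),(266,135.3),.064),("hR",(196.3,244),(338.7,150),.064)]:
    t,g=tri(a,b); P[nm]=(plane("scene",a,z)+plane("top",b,z))/2
    print(nm,t.round(4),round(g,4),plane("scene",a,z).round(4),plane("top",b,z).round(4))
c=(P["barL"]+P["barR"])/2; h=(P["hL"]+P["hR"])/2
for n,v in [("bar",P["barL"]-P["barR"]),("hinge",P["hL"]-P["hR"])]: print(n,np.linalg.norm(v),np.degrees(np.arctan2(-v[0],v[1])))
v=h-c;print(c,h,np.linalg.norm(v[:2]),np.degrees(np.arctan2(v[1],v[0])))
for nm,z,q in [("plate",.07,[(117/3+0,0)])]: pass
for nm,a,b in [("plate",(252.8,191.5),(272.3,186.3))]: print(nm,plane("scene",a,.072),plane("top",b,.072))
E
```

```text
barL [0.4457 0.0603 0.0577] 0.0053 [0.448  0.0626 0.06  ] [0.445  0.0577 0.06  ]
barR [ 0.4305 -0.0426  0.0615] 0.0003 [ 0.4293 -0.0423  0.06  ] [ 0.4307 -0.0429  0.06  ]
hL [0.667  0.0577 0.0591] 0.0008 [0.6698 0.0573 0.064 ] [0.6652 0.0572 0.064 ]
hR [ 0.642  -0.1084  0.0629] 0.0046 [ 0.6432 -0.1061  0.064 ] [ 0.6414 -0.1105  0.064 ]
bar 0.10407539906507549 -9.143368570880352
hinge 0.16749833085169427 -8.66962379137779
[0.43824798 0.00877116 0.06      ] [ 0.65489693 -0.02551219  0.064     ] 0.21934474613393487 -8.992138915846155
plate [0.54924561 0.03507495 0.072     ] [0.54477785 0.03556912 0.072     ]
```

```bash
cat >> h.py <<'E'
def plan(tx,ty,tz,yaw,n):
    s=state(); M=Rot.from_rotvec(s["ee_rot"]).as_matrix(); y0=np.arctan2(M[1,0],M[0,0]); dy=(np.radians(yaw)-y0+np.pi)%(2*np.pi)-np.pi
    d=(np.array([tx,ty,tz])-s["tcp_pos"])/n*1000
    for i in range(n):
        a=y0+dy*i/n; print([round(d[0]*np.cos(a)+d[1]*np.sin(a),1),round(-d[2],1),round(-d[0]*np.sin(a)+d[1]*np.cos(a),1),round(-dy/n,3)])
def st():
    s=state(); M=Rot.from_rotvec(s["ee_rot"]).as_matrix()
    print("t",s["time"],"tcp",s["tcp_pos"].round(4),"yaw",np.degrees(np.arctan2(M[1,0],M[0,0])).round(2),"ydown",M[:,1].round(3),"F",s["contact_force"].round(2),"T",s["wrist_torque"].round(2),"op",round(s["opening"],3))
E
python3 -c "
from h import *
plan(.438,.0085,.14,-9,12)"
```

```text
[np.float64(-39.8), np.float64(7.5), np.float64(33.6), np.float64(-0.083)]
[np.float64(-36.9), np.float64(7.5), np.float64(36.8), np.float64(-0.083)]
[np.float64(-33.7), np.float64(7.5), np.float64(39.7), np.float64(-0.083)]
[np.float64(-30.3), np.float64(7.5), np.float64(42.4), np.float64(-0.083)]
[np.float64(-26.7), np.float64(7.5), np.float64(44.7), np.float64(-0.083)]
[np.float64(-23.0), np.float64(7.5), np.float64(46.8), np.float64(-0.083)]
[np.float64(-19.0), np.float64(7.5), np.float64(48.5), np.float64(-0.083)]
[np.float64(-14.9), np.float64(7.5), np.float64(49.9), np.float64(-0.083)]
[np.float64(-10.8), np.float64(7.5), np.float64(51.0), np.float64(-0.083)]
[np.float64(-6.5), np.float64(7.5), np.float64(51.7), np.float64(-0.083)]
[np.float64(-2.2), np.float64(7.5), np.float64(52.1), np.float64(-0.083)]
[np.float64(2.1), np.float64(7.5), np.float64(52.1), np.float64(-0.083)]
```

Call:
{"op": "apply_moves", "data": {
  "motion": [
    [[110, -40, 5, 34, -0.083], [110, -37, 5, 37, -0.083], [110, -34, 5, 40, -0.083], [110, -30, 7, 42, -0.083], [110, -27, 7, 45, -0.083], [110, -23, 7, 47, -0.083], [110, -19, 7, 48, -0.083], [110, -15, 7, 50, -0.083], [110, -11, 7, 51, -0.083], [110, -6, 7, 52, -0.083], [110, -2, 7, 52, -0.083], [110, 2, 7, 45, -0.083]]
  ],
  "force": 30
}}

```text
time: 1.6
tcp_pos: [0.4289, 0.0196, 0.1463]
ee_rot: [-1.568, 0.106, -0.1]
contact_force: [0.0, -0.6, -0.5]
opening: 0.567
```

```bash
python3 -c "
from h import *
st(); plan(.438,.0085,.12,-9,3)"
```

```text
t 1.6 tcp [0.4289 0.0196 0.1463] yaw -7.5 ydown [-0.004  0.001 -1.   ] F [ 0.03 -0.6  -0.48] T [-0.08 -0.09  0.08] op 0.567
[np.float64(3.5), np.float64(8.8), np.float64(-3.3), np.float64(0.009)]
[np.float64(3.5), np.float64(8.8), np.float64(-3.2), np.float64(0.009)]
[np.float64(3.5), np.float64(8.8), np.float64(-3.2), np.float64(0.009)]
```

Call:
{"op": "apply_moves", "data": {
  "motion": [
    [[110, 4, 8, -4, 0.009], [110, 4, 8, -4, 0.009], [110, 3, 8, -3, 0.009], [110, 0, 0, 0, 0]]
  ]
}}

```text
time: 2.1
tcp_pos: [0.4375, 0.008, 0.1198]
ee_rot: [-1.567, 0.128, -0.117]
contact_force: [-0.4, 0.1, -0.5]
opening: 0.566
```

Run:
```python
from h import *
st(); im=read_camera("wrist"); cv2.imwrite("pics/w1.png",im[:,:,::-1])
im=read_camera("top"); cv2.imwrite("pics/t1.png",im[:,:,::-1])
c=camera_info("wrist"); m=c["mount"]
s=state(); M=Rot.from_rotvec(s["ee_rot"]).as_matrix()
def wp(X):
    pt=M.T@(X-s["tcp_pos"]); pc=m[:3,:3].T@(pt-m[:3,3]); v=c["camera_matrix"]@pc; return v[:2]/v[2]
g=np.array([.438,.0085,.058]); y=np.array([np.sin(np.radians(9)),np.cos(np.radians(9)),0])
for k in(-.048,0,.048): print(wp(g+k*y).round(1))
```

```text
t 2.1 tcp [0.4375 0.008  0.1198] yaw -8.93 ydown [-0.007  0.001 -1.   ] F [-0.44  0.08 -0.47] T [-0.06 -0.    0.02] op 0.566
[257.3 257.7]
[257.5 206.7]
[257.6 148. ]
```

View pics/w1.png

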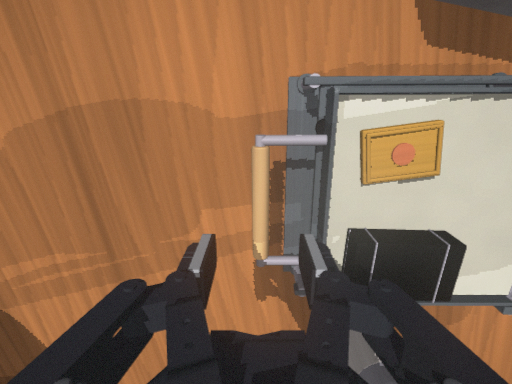

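The wrist view shows the bar upright at column ~260, rows 145–260, against a predicted column of 257. The jaws straddle it and sit parallel to the board. I'll shift x by +1.5 mm and descend.

Call:
{"op": "apply_moves", "data": {
  "motion": [
    [[110, 1.5, 14, 0, 0], [110, 0, 14, 0, 0], [110, 0, 14, 0, 0], [110, 0, 14, 0, 0], [110, 0, 13, 0, 0], [110, 0, 12, 0, 0], [110, 0, 0, 0, 0]]
  ]
}}

```text
time: 3.08
tcp_pos: [0.4384, 0.008, 0.0332]
ee_rot: [-1.567, 0.128, -0.117]
contact_force: [-0.1, 1.6, 0.7]
opening: 0.571
```

Run:
```python
from h import *
st(); im=read_camera("wrist"); cv2.imwrite("pics/w2.png",im[:,:,::-1])
```

```text
t 3.075 tcp [0.4384 0.008  0.0332] yaw -8.92 ydown [-0.007  0.001 -1.   ] F [-0.15  1.62  0.74] T [-0.01  0.04 -0.05] op 0.571
```

View pics/w2.png

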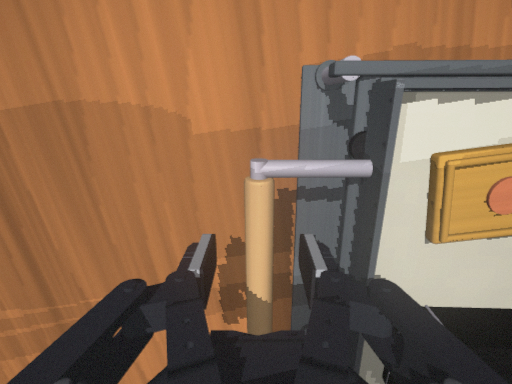

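Call:
{"op": "apply_moves", "data": {
  "motion": [
    [[150, 0.5, -4, 0, 0], [180, 0, -1.5, 0, 0], [190, 0, 0, 0, 0], [190, 0, 0, 0, 0]]
  ],
  "force": 30
}}

```text
time: 3.62
tcp_pos: [0.4415, 0.008, 0.0414]
ee_rot: [-1.567, 0.123, -0.121]
contact_force: [0.2, 1.3, -0.1]
opening: 0.258
```

Run:
```python
from h import *
st(); im=read_camera("wrist"); cv2.imwrite("pics/w3.png",im[200:,150:400,::-1])
```

```text
t 3.625 tcp [0.4415 0.008  0.0414] yaw -8.92 ydown [-0.001  0.001 -1.   ] F [ 0.16  1.34 -0.12] T [-0.04  0.02 -0.01] op 0.258
```

View pics/w3.png

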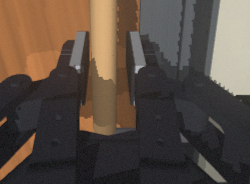

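Call:
{"op": "apply_moves", "data": {
  "motion": [
    [[200, -1.5, 1.5, 0, 0], [200, 0, 0, 0, 0]]
  ],
  "force": 30
}}

```text
time: 3.92
tcp_pos: [0.4397, 0.0082, 0.0398]
ee_rot: [-1.567, 0.124, -0.121]
contact_force: [0.3, 0.1, -0.0]
opening: 0.217
```

Call:
{"op": "apply_moves", "data": {
  "motion": [
    [[230, 0, 0, 0, 0], [235, 0, 0, 0, 0], [235, 0, 0, 0, 0], [235, 0, 0, 0, 0]]
  ],
  "force": 30
}}

```text
time: 4.42
tcp_pos: [0.4396, 0.0082, 0.0399]
ee_rot: [-1.567, 0.124, -0.121]
contact_force: [-1.7, -0.4, 2.1]
opening: 0.15
```

Run:
```python
from h import *
st(); im=read_camera("wrist"); cv2.imwrite("pics/w4.png",im[:,:,::-1])
```

```text
t 4.425 tcp [0.4396 0.0082 0.0399] yaw -8.91 ydown [-0.002  0.    -1.   ] F [-1.74 -0.44  2.15] T [ 0.04  0.11 -0.02] op 0.15
```

View pics/w4.png

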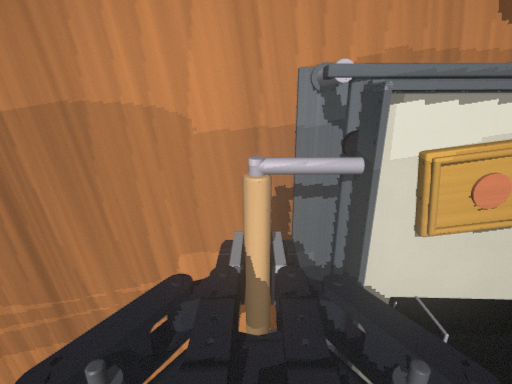

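The bar is held: opening is about 13 mm and the forces are small. Next I'll write the arc helper and a plate tracker.

```bash
cat >> h.py <<'E'
T0=np.array([0.4396,0.0082,0.0399]); YAW=np.radians(-9.0)
ux=np.array([np.cos(YAW),np.sin(YAW),0]); uy=np.array([-np.sin(YAW),np.cos(YAW),0]); uz=np.array([0,0,1.])
L=np.hypot(.22,.006); A0=np.arctan2(.006,.22)
def arc(th): # tcp offset from T0 along ux, uz
    return np.array([L*np.cos(A0)-L*np.cos(th-A0), L*np.sin(th-A0)+.006])
H=T0*[1,1,0]+np.array([0,0,.064])+.22*ux
def theta():
    d=state()["tcp_pos"]-T0; return A0+np.arcsin((d[2]-.006)/L), d@ux-arc(A0+np.arcsin((d[2]-.006)/L))[0], d@uy
def lift(th1,n):
    s=state(); M=Rot.from_rotvec(s["ee_rot"]).as_matrix(); th,ex,ey=theta()
    print("theta %.3f  off-arc x %.1f y %.1f mm  F %s T %s t %.2f"%(th,ex*1e3,ey*1e3,s["contact_force"].round(1),s["wrist_torque"].round(2),s["time"]))
    cur=s["tcp_pos"]
    for i in range(1,n+1):
        a=arc(th+(th1-th)*i/n); t=T0+a[0]*ux+a[1]*uz; v=M.T@(t-cur)*1e3; cur=t; print("  ",v.round(1).tolist())
def bp(x,y,z,th): # board coords -> world
    bx=np.cos(th)*ux-np.sin(th)*uz; bz=np.sin(th)*ux+np.cos(th)*uz
    return H+x*bx+y*uy+z*bz
def onboard(n,p,zb,th):
    o,d=ray(n,p); bz=np.sin(th)*ux+np.cos(th)*uz; bx=np.cos(th)*ux-np.sin(th)*uz
    k=((H+zb*bz-o)@bz)/(d@bz); q=o+k*d-H; return np.array([q@bx,q@uy])*1e3
def track(th,tag,cam="scene",view=False):
    im=read_camera(cam); cv2.imwrite(f"pics/{tag}.png",im[:,:,::-1])
    hsv=cv2.cvtColor(im,cv2.COLOR_RGB2HSV)
    poly=np.array([proj(cam,bp(x,y,0.002,th)) for x,y in[(-.160,-.078),(-.160,.078),(0.0,.078),(0.0,-.078)]])
    roi=np.zeros(im.shape[:2],np.uint8); cv2.fillPoly(roi,[poly.round().astype(int)],255)
    out={}
    for nm,m,zz in[("plate",cv2.inRange(hsv,(5,120,90),(30,255,255)),.008),("char",cv2.inRange(hsv,(0,0,0),(180,255,75)),.025)]:
        m=m&roi; k,lab,sts,cen=cv2.connectedComponentsWithStats(m)
        if k<2: print(nm,"none"); continue
        j=1+np.argmax(sts[1:,4]); print(nm,"px",cen[j].round(1),"area",sts[j,4],"board xy mm",onboard(cam,cen[j],zz,th).round(1))
E
python3 - <<'E'
from h import *
th=theta()[0]
track(th,"s5"); track(th,"t5","top"); lift(.15,10)
E
```

```text
plate px [252.9 191.8] area 242 board xy mm [-115.2   43.8]
char px [220.3 207.7] area 80 board xy mm [-68.7 -27.5]
plate px [271.6 184. ] area 322 board xy mm [-115.7   46.2]
char px [315.4 182. ] area 346 board xy mm [-93.6 -46.4]
theta 0.000  off-arc x -0.0 y 0.0 mm  F [-0.7  0.2  0.5] T [-0.01  0.14  0.02] t 4.58
   [-0.0, -3.3, -0.0]
   [-0.0, -3.3, 0.0]
   [0.0, -3.3, 0.0]
   [0.1, -3.3, 0.0]
   [0.1, -3.3, 0.0]
   [0.2, -3.3, 0.0]
   [0.2, -3.3, 0.0]
   [0.3, -3.3, 0.0]
   [0.3, -3.3, -0.0]
   [0.4, -3.3, -0.0]
```

View pics/s5.png

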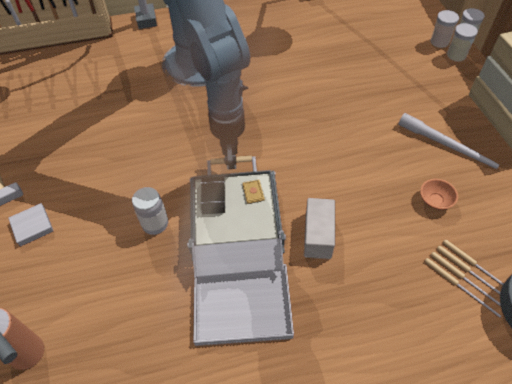

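View pics/t5.png

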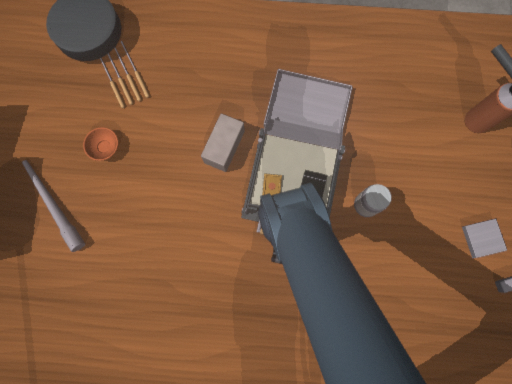

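The scene camera has a clear view of the plate at (253,192) and the charcoal at (212,198). The arm hides part of the board in the top view, so I'll track with the scene camera.

Call:
{"op": "apply_moves", "data": {
  "motion": [
    [[235, 0, -2, 0, 0], [235, 0, -3, 0, 0], [235, 0, -3, 0, 0], [235, 0, -3, 0, 0], [235, 0.1, -3, 0, 0], [235, 0.2, -3, 0, 0], [235, 0, 0, 0, 0]]
  ]
}}

```text
time: 5.45
tcp_pos: [0.4397, 0.0082, 0.0568]
ee_rot: [-1.566, 0.123, -0.121]
contact_force: [2.4, -0.2, -5.8]
opening: 0.151
```

```bash
sed -i 's/(180,255,75)/(180,255,125)/' h.py
python3 - <<'E'
from h import *
st();th=theta()[0]
track(th,"s6"); lift(.17,8)
E
```

```text
t 5.45 tcp [0.4397 0.0082 0.0568] yaw -8.91 ydown [-0.002  0.002 -1.   ] F [ 2.36 -0.24 -5.8 ] T [ 0.05 -0.22  0.03] op 0.151
plate px [252.9 189.9] area 252 board xy mm [-114.9   44.1]
char px [212.  195.1] area 894 board xy mm [-99.5 -43.4]
theta 0.076  off-arc x -0.1 y 0.1 mm  F [ 1.6 -0.1 -5.1] T [ 0.04 -0.22  0.04] t 5.50
   [0.3, -2.6, -0.1]
   [0.2, -2.6, 0.0]
   [0.2, -2.6, 0.0]
   [0.2, -2.6, 0.0]
   [0.3, -2.6, 0.0]
   [0.3, -2.6, 0.0]
   [0.3, -2.6, 0.0]
   [0.3, -2.6, 0.0]
```

Call:
{"op": "apply_moves", "data": {
  "motion": [
    [[235, 0.3, -2.6, 0, 0], [235, 0.3, -2.6, 0, 0], [235, 0.3, -2.6, 0, 0], [235, 0.3, -2.6, 0, 0], [235, 0.3, -2.6, 0, 0], [235, 0.3, -2.6, 0, 0], [235, 0.4, -2.6, 0, 0], [235, 0, 0, 0, 0]]
  ]
}}

```text
time: 6.5
tcp_pos: [0.4413, 0.008, 0.0758]
ee_rot: [-1.566, 0.124, -0.119]
contact_force: [1.9, -0.4, -5.1]
opening: 0.146
```

Run:
```python
from h import *
th=theta()[0]
track(th,"s7"); lift(.2,3)
```

```text
plate px [252.7 187.7] area 271 board xy mm [-115.5   43.9]
char px [211.5 192.8] area 930 board xy mm [-102.4  -43.5]
theta 0.163  off-arc x -0.3 y 0.1 mm  F [ 1.5  1.2 -3.9] T [ 0.06 -0.19  0.03] t 6.55
   [0.6, -2.7, -0.1]
   [0.4, -2.7, 0.0]
   [0.4, -2.7, 0.0]
```

Call:
{"op": "apply_moves", "data": {
  "motion": [
    [[235, 0.5, -1.5, 0, 0], [235, 0.4, -1.5, 0, 0], [235, 0.3, -1.5, 0, 0], [235, 0, 0, 0, 0], [235, 0, 0, 0, 0]]
  ]
}}

```text
time: 7.18
tcp_pos: [0.4419, 0.0079, 0.0802]
ee_rot: [-1.566, 0.125, -0.118]
contact_force: [1.7, 0.3, -5.9]
opening: 0.152
```

```bash
cat > go.py <<'E'
from h import *
import sys
th=theta()[0]; track(th,sys.argv[1]); lift(th+.012,1)
E
python3 go.py s8
```

```text
plate px [252.6 187. ] area 271 board xy mm [-116.2   43.6]
char px [211.5 192.2] area 963 board xy mm [-103.5  -43.4]
theta 0.184  off-arc x -0.3 y 0.1 mm  F [ 1.2  0.7 -4.7] T [ 0.15 -0.14  0.01] t 7.22
   [0.7, -2.6, -0.1]
```

Call:
{"op": "apply_moves", "data": {
  "motion": [
    [[235, 0.5, -1.3, 0, 0], [235, 0.4, -1.3, 0, 0], [235, 0, 0, 0, 0], [235, 0, 0, 0, 0]]
  ]
}}

```text
time: 7.72
tcp_pos: [0.4422, 0.0078, 0.0827]
ee_rot: [-1.566, 0.126, -0.117]
contact_force: [1.6, 1.3, -4.6]
opening: 0.147
```

```bash
python3 go.py s9
```

```text
plate px [252.6 187.2] area 274 board xy mm [-115.2   43.5]
char px [211.4 191.9] area 962 board xy mm [-103.8  -43.5]
theta 0.195  off-arc x -0.4 y 0.1 mm  F [ 1.3  0.6 -5.9] T [ 0.13 -0.05  0.04] t 7.78
   [0.8, -2.6, -0.0]
```

Call:
{"op": "apply_moves", "data": {
  "motion": [
    [[235, 0.5, -1.3, 0, 0], [235, 0.3, -1.3, 0, 0], [235, 0, 0, 0, 0], [235, 0, 0, 0, 0]]
  ]
}}

```text
time: 8.28
tcp_pos: [0.4426, 0.0078, 0.0852]
ee_rot: [-1.566, 0.127, -0.116]
contact_force: [1.6, 1.0, -5.7]
opening: 0.145
```

```bash
python3 go.py s10
```

```text
plate px [252.7 186.5] area 282 board xy mm [-116.4   43.8]
char px [211.3 191.8] area 963 board xy mm [-103.8  -43.6]
theta 0.207  off-arc x -0.4 y 0.0 mm  F [ 0.8  0.2 -6.3] T [ 0.18 -0.01  0.05] t 8.32
   [0.9, -2.6, -0.0]
```

Call:
{"op": "apply_moves", "data": {
  "motion": [
    [[235, 0.6, -1.3, 0, 0], [235, 0.5, -1.3, 0, 0], [235, 0, 0, 0, 0], [235, 0, 0, 0, 0]]
  ]
}}

```text
time: 8.82
tcp_pos: [0.4431, 0.0077, 0.0878]
ee_rot: [-1.566, 0.128, -0.115]
contact_force: [0.2, 0.5, -5.2]
opening: 0.152
```

```bash
python3 go.py s11
```

```text
plate px [252.8 186.7] area 273 board xy mm [-115.4   44.1]
char px [211.3 191.6] area 977 board xy mm [-104.   -43.5]
theta 0.219  off-arc x -0.4 y 0.1 mm  F [ 0.2  0.5 -6.3] T [0.16 0.11 0.05] t 8.88
   [0.9, -2.6, -0.1]
```

Call:
{"op": "apply_moves", "data": {
  "motion": [
    [[235, 0.6, -1.3, 0, 0], [235, 0.5, -1.3, 0, 0], [235, 0, 0, 0, 0], [235, 0, 0, 0, 0]]
  ]
}}

```text
time: 9.38
tcp_pos: [0.4435, 0.0076, 0.0903]
ee_rot: [-1.566, 0.129, -0.114]
contact_force: [0.1, 0.8, -5.0]
opening: 0.151
```

```bash
python3 go.py s12
```

```text
plate px [252.7 186.4] area 280 board xy mm [-115.5   43.8]
char px [211.2 191.4] area 967 board xy mm [-104.3  -43.5]
theta 0.230  off-arc x -0.5 y 0.1 mm  F [-0.2  0.1 -5.2] T [0.22 0.16 0.03] t 9.43
   [1.0, -2.6, -0.1]
```

Call:
{"op": "apply_moves", "data": {
  "motion": [
    [[235, 0.6, -1.3, 0, 0], [235, 0.5, -1.3, 0, 0], [235, 0, 0, 0, 0], [235, 0, 0, 0, 0]]
  ]
}}

```text
time: 9.93
tcp_pos: [0.444, 0.0076, 0.0929]
ee_rot: [-1.566, 0.13, -0.113]
contact_force: [-0.2, 1.2, -5.8]
opening: 0.149
```

```bash
python3 go.py s13
```

```text
plate px [252.7 185.7] area 283 board xy mm [-116.6   44. ]
char px [211.3 191.2] area 974 board xy mm [-104.5  -43.3]
theta 0.242  off-arc x -0.5 y 0.0 mm  F [-0.3  1.1 -5.1] T [ 0.21  0.15 -0.04] t 9.97
   [1.1, -2.6, -0.0]
```

Call:
{"op": "apply_moves", "data": {
  "motion": [
    [[235, 0.6, -1.3, 0, 0], [235, 0.5, -1.3, 0, 0], [235, 0, 0, 0, 0], [235, 0, 0, 0, 0]]
  ]
}}

```text
time: 10.48
tcp_pos: [0.4445, 0.0075, 0.0954]
ee_rot: [-1.566, 0.131, -0.112]
contact_force: [-0.8, 1.0, -6.1]
opening: 0.154
```

```bash
python3 go.py s14
```

```text
plate px [252.6 185.9] area 281 board xy mm [-115.8   43.6]
char px [211.2 190.7] area 989 board xy mm [-105.5  -43.3]
theta 0.254  off-arc x -0.6 y 0.0 mm  F [-0.6  0.2 -5.3] T [0.26 0.26 0.02] t 10.53
   [1.2, -2.6, -0.0]
```

Call:
{"op": "apply_moves", "data": {
  "motion": [
    [[235, 0.7, -1.3, 0, 0], [235, 0.7, -1.3, 0, 0], [235, 0, 0, 0, 0], [235, 0, 0, 0, 0]]
  ]
}}

```text
time: 11.02
tcp_pos: [0.445, 0.0074, 0.0978]
ee_rot: [-1.566, 0.133, -0.11]
contact_force: [-0.4, 1.2, -5.3]
opening: 0.155
```

```bash
python3 go.py s15
```

```text
plate px [252.5 185.6] area 298 board xy mm [-116.1   43.5]
char px [211.2 190.6] area 984 board xy mm [-105.4  -43.3]
theta 0.265  off-arc x -0.6 y 0.1 mm  F [-1.2  1.2 -5.4] T [0.29 0.37 0.03] t 11.07
   [1.2, -2.6, -0.1]
```

Call:
{"op": "apply_moves", "data": {
  "motion": [
    [[235, 0.7, -1.3, 0, 0], [235, 0.7, -1.3, 0, 0], [235, 0, 0, 0, 0], [235, 0, 0, 0, 0]]
  ]
}}

```text
time: 11.58
tcp_pos: [0.4456, 0.0073, 0.1003]
ee_rot: [-1.566, 0.134, -0.108]
contact_force: [-0.9, 1.6, -4.5]
opening: 0.15
```

```bash
python3 go.py s16
```

```text
plate px [252.7 184.6] area 301 board xy mm [-118.    44.1]
char px [211.1 190.6] area 987 board xy mm [-105.4  -43.3]
theta 0.277  off-arc x -0.7 y 0.0 mm  F [-1.3  2.1 -4.2] T [0.33 0.6  0.01] t 11.62
   [1.4, -2.6, -0.0]
```

Call:
{"op": "apply_moves", "data": {
  "motion": [
    [[235, 0.8, -1.3, 0, 0], [235, 0.8, -1.3, 0, 0], [235, 0, 0, 0, 0], [235, 0, 0, 0, 0]]
  ]
}}

```text
time: 12.12
tcp_pos: [0.4461, 0.0072, 0.1026]
ee_rot: [-1.566, 0.136, -0.106]
contact_force: [-2.8, 1.7, -5.2]
opening: 0.149
```

```bash
python3 go.py s17
```

```text
plate px [252.6 185.1] area 316 board xy mm [-116.5   43.8]
char px [211.1 190.2] area 994 board xy mm [-106.1  -43.3]
theta 0.288  off-arc x -0.8 y 0.0 mm  F [-1.8  0.9 -4.7] T [0.37 0.64 0.05] t 12.18
   [1.4, -2.6, -0.0]
```

Call:
{"op": "apply_moves", "data": {
  "motion": [
    [[235, 0.8, -1.3, 0, 0], [235, 0.8, -1.3, 0, 0], [235, 0, 0, 0, 0], [235, 0, 0, 0, 0]]
  ]
}}

```text
time: 12.68
tcp_pos: [0.4467, 0.0071, 0.105]
ee_rot: [-1.567, 0.138, -0.104]
contact_force: [-2.7, 1.9, -4.3]
opening: 0.15
```

```bash
python3 go.py s18
```

```text
plate px [252.7 184.9] area 311 board xy mm [-116.5   44. ]
char px [211.1 190.1] area 995 board xy mm [-106.1  -43.2]
theta 0.299  off-arc x -0.8 y 0.0 mm  F [-2.8  1.1 -3.8] T [0.35 0.74 0.03] t 12.72
   [1.5, -2.6, -0.0]
```

View pics/s18.png

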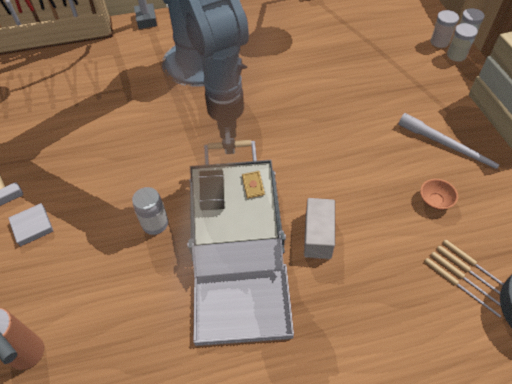

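The plate is still at rest at 0.30 rad, and the scene looks undisturbed. The twist torque at the grip is rising, so I'll ease the grip to let the bar turn.

Call:
{"op": "apply_moves", "data": {
  "motion": [
    [[235, 0.8, -1.3, 0, 0], [235, 0.8, -1.3, 0, 0], [235, 0, 0, 0, 0], [235, 0, 0, 0, 0]]
  ],
  "force": 22
}}

```text
time: 13.22
tcp_pos: [0.4473, 0.007, 0.1074]
ee_rot: [-1.567, 0.14, -0.102]
contact_force: [-3.4, 1.2, -4.1]
opening: 0.149
```

```bash
python3 go.py s19
```

```text
plate px [252.5 184.3] area 293 board xy mm [-117.4   43.6]
char px [211. 190.] area 1002 board xy mm [-106.2  -43.2]
theta 0.311  off-arc x -0.9 y 0.0 mm  F [-3.7  1.4 -2.8] T [ 0.45  0.84 -0.06] t 13.28
   [1.6, -2.6, -0.0]
```

Call:
{"op": "apply_moves", "data": {
  "motion": [
    [[235, 0.2, -1.4, 0, 0], [235, 0.2, -1.4, 0, 0], [235, 0, 0, 0, 0], [235, 0, 0, 0, 0]]
  ]
}}

```text
time: 13.78
tcp_pos: [0.4482, 0.0069, 0.1106]
ee_rot: [-1.567, 0.139, -0.103]
contact_force: [-3.5, 2.6, -3.9]
opening: 0.153
```

```bash
python3 go.py s20
```

```text
plate px [252.7 184.3] area 308 board xy mm [-116.9   43.9]
char px [210.9 189.6] area 999 board xy mm [-107.   -43.3]
theta 0.326  off-arc x -0.9 y 0.0 mm  F [-3.4  2.2 -3.8] T [ 0.47  0.87 -0.01] t 13.82
   [1.7, -2.5, -0.0]
```

Call:
{"op": "apply_moves", "data": {
  "motion": [
    [[235, 0, -1.3, 0, 0], [235, 0.2, -1.2, 0, 0], [235, 0, 0, 0, 0], [235, 0, 0, 0, 0]]
  ]
}}

```text
time: 14.32
tcp_pos: [0.449, 0.0068, 0.1134]
ee_rot: [-1.567, 0.138, -0.104]
contact_force: [-4.0, 0.9, -4.3]
opening: 0.151
```

```bash
python3 go.py s21
```

```text
plate px [252.7 184.2] area 316 board xy mm [-116.9   43.9]
char px [210.8 189.4] area 1003 board xy mm [-107.3  -43.4]
theta 0.339  off-arc x -1.0 y 0.1 mm  F [-2.4  1.3 -5. ] T [0.43 0.75 0.02] t 14.38
   [1.8, -2.6, -0.1]
```

Call:
{"op": "apply_moves", "data": {
  "motion": [
    [[235, 0.2, -1.2, 0, 0], [235, 0.2, -1.2, 0, 0], [235, 0, 0, 0, 0], [235, 0, 0, 0, 0]]
  ]
}}

```text
time: 14.88
tcp_pos: [0.4499, 0.0066, 0.1161]
ee_rot: [-1.567, 0.138, -0.104]
contact_force: [-2.4, 0.9, -4.9]
opening: 0.147
```

```bash
python3 go.py s22
```

```text
plate px [252.5 183.9] area 331 board xy mm [-117.2   43.5]
char px [210.8 189.3] area 999 board xy mm [-107.6  -43.3]
theta 0.352  off-arc x -1.1 y 0.1 mm  F [-3.   1.3 -4.4] T [0.45 0.74 0.  ] t 14.93
   [1.9, -2.6, -0.1]
```

Call:
{"op": "apply_moves", "data": {
  "motion": [
    [[235, 0.2, -1.2, 0, 0], [235, 0.2, -1.2, 0, 0], [235, 0, 0, 0, 0], [235, 0, 0, 0, 0]]
  ]
}}

```text
time: 15.42
tcp_pos: [0.4507, 0.0065, 0.1187]
ee_rot: [-1.566, 0.137, -0.105]
contact_force: [-2.4, 1.4, -4.7]
opening: 0.147
```

```bash
python3 go.py s23
```

```text
plate px [252.6 183.7] area 323 board xy mm [-117.3   43.7]
char px [210.7 189.2] area 1004 board xy mm [-107.8  -43.3]
theta 0.364  off-arc x -1.1 y 0.1 mm  F [-2.8  1.  -4.2] T [0.39 0.73 0.  ] t 15.47
   [2.0, -2.6, -0.1]
```

Good, forces are steady. I'll carry on.

Call:
{"op": "apply_moves", "data": {
  "motion": [
    [[235, 0.2, -1.2, 0, 0], [235, 0.2, -1.2, 0, 0], [235, 0, 0, 0, 0], [235, 0, 0, 0, 0]]
  ]
}}

```text
time: 15.98
tcp_pos: [0.4516, 0.0064, 0.1215]
ee_rot: [-1.566, 0.137, -0.106]
contact_force: [-2.6, 2.2, -4.1]
opening: 0.151
```

```bash
python3 go.py s24
```

```text
plate px [252.6 183.4] area 342 board xy mm [-117.6   43.9]
char px [210.6 189.1] area 1013 board xy mm [-107.9  -43.4]
theta 0.378  off-arc x -1.1 y 0.1 mm  F [-2.6  0.4 -5.1] T [ 0.4   0.66 -0.05] t 16.02
   [2.0, -2.5, -0.1]
```

Call:
{"op": "apply_moves", "data": {
  "motion": [
    [[235, 0.2, -1.2, 0, 0], [235, 0.2, -1.2, 0, 0], [235, 0, 0, 0, 0], [235, 0, 0, 0, 0]]
  ]
}}

```text
time: 16.52
tcp_pos: [0.4526, 0.0062, 0.1242]
ee_rot: [-1.566, 0.136, -0.107]
contact_force: [-1.9, 1.5, -5.3]
opening: 0.151
```

```bash
python3 go.py s25
```

```text
plate px [252.9 185.4] area 340 board xy mm [-112.9   44.1]
char px [210.6 189. ] area 1022 board xy mm [-108.1  -43.3]
theta 0.391  off-arc x -1.2 y 0.1 mm  F [-2.3  1.1 -4.1] T [ 0.38  0.55 -0.  ] t 16.57
   [2.1, -2.5, -0.1]
```

The plate has let go at 0.39 rad, having moved about 4 mm. I'll hold still and watch.

Call:
{"op": "apply_moves", "data": {
  "motion": [
    [[235, 0, 0, 0, 0], [235, 0, 0, 0, 0]]
  ]
}}

```text
time: 16.82
tcp_pos: [0.4526, 0.0062, 0.1243]
ee_rot: [-1.566, 0.136, -0.107]
contact_force: [-2.2, 1.3, -3.3]
opening: 0.151
```

```bash
python3 go.py s26
```

```text
plate px [253.4 192. ] area 346 board xy mm [-98.7  44. ]
char px [210.6 189. ] area 1014 board xy mm [-108.   -43.3]
theta 0.391  off-arc x -1.2 y 0.1 mm  F [-2.3  0.8 -4.4] T [0.31 0.6  0.02] t 16.88
   [2.1, -2.5, -0.1]
```

Call:
{"op": "apply_moves", "data": {
  "motion": [
    [[235, 0, 0, 0, 0], [235, 0, 0, 0, 0], [235, 0, 0, 0, 0], [235, 0, 0, 0, 0], [235, 0, 0, 0, 0], [235, 0, 0, 0, 0], [235, 0, 0, 0, 0], [235, 0, 0, 0, 0]]
  ]
}}

```text
time: 17.88
tcp_pos: [0.4526, 0.0062, 0.1244]
ee_rot: [-1.567, 0.136, -0.107]
contact_force: [-2.5, 2.6, -3.8]
opening: 0.15
```

```bash
python3 go.py s27
```

```text
plate none
char px [210.6 188.9] area 1019 board xy mm [-108.2  -43.3]
theta 0.392  off-arc x -1.2 y 0.1 mm  F [-2.7  1.3 -3.4] T [ 0.32  0.62 -0.  ] t 17.93
   [2.1, -2.5, -0.1]
```

View pics/s27.png

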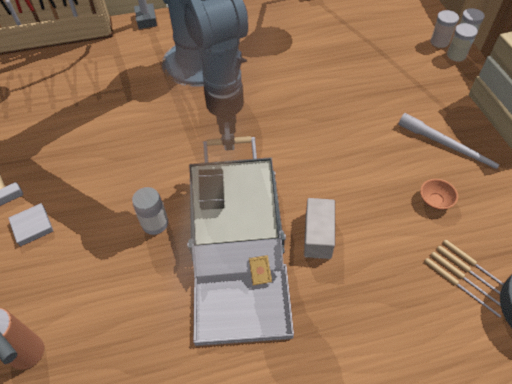

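The plate is at (261,271), at the bottom of the chute and entering the tray. I'll hold longer.

Call:
{"op": "apply_moves", "data": {
  "motion": [
    [[235, 0, 0, 0, 0], [235, 0, 0, 0, 0], [235, 0, 0, 0, 0], [235, 0, 0, 0, 0], [235, 0, 0, 0, 0], [235, 0, 0, 0, 0]]
  ]
}}

```text
time: 18.68
tcp_pos: [0.4526, 0.0062, 0.1244]
ee_rot: [-1.567, 0.136, -0.107]
contact_force: [-2.6, 0.4, -4.3]
opening: 0.146
```

```bash
python3 go.py s28; python3 -c "
import cv2
a=cv2.imread('pics/s28.png')[140:350,120:350];cv2.imwrite('pics/s28z.png',cv2.resize(a,None,fx=2.8,fy=2.8,interpolation=cv2.INTER_CUBIC))"
```

```text
plate none
char px [210.5 188.9] area 1022 board xy mm [-108.2  -43.4]
theta 0.392  off-arc x -1.2 y 0.1 mm  F [-1.5  0.7 -3.7] T [0.34 0.66 0.05] t 18.73
   [2.1, -2.5, -0.1]
```

View pics/s28z.png

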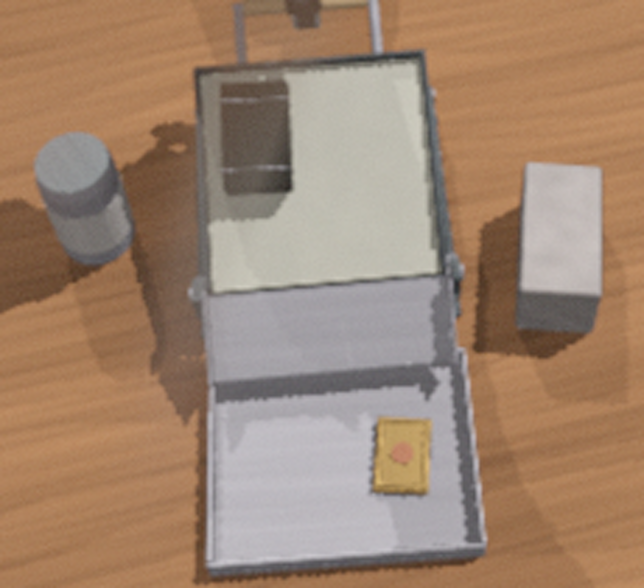

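The plate lies flat in the tray and the charcoal has not moved. I'll lower the board gently along the arc.

```bash
python3 -c "
from h import *
lift(.25,10)"
```

```text
theta 0.392  off-arc x -1.2 y 0.1 mm  F [-1.5  0.7 -3.7] T [0.34 0.66 0.05] t 18.73
   [0.2, 2.9, -0.1]
   [-1.0, 3.0, 0.0]
   [-1.0, 3.0, 0.0]
   [-0.9, 3.0, 0.0]
   [-0.9, 3.0, 0.0]
   [-0.8, 3.0, 0.0]
   [-0.8, 3.0, 0.0]
   [-0.7, 3.0, 0.0]
   [-0.7, 3.0, 0.0]
   [-0.7, 3.1, 0.0]
```

Call:
{"op": "apply_moves", "data": {
  "motion": [
    [[235, -0.7, 1.5, 0, 0], [235, -1, 2.5, 0, 0], [235, -1, 2.8, 0, 0], [235, -0.9, 2.8, 0, 0], [235, -0.9, 2.8, 0, 0], [235, -0.8, 2.8, 0, 0], [235, -0.8, 2.8, 0, 0]]
  ]
}}

```text
time: 19.6
tcp_pos: [0.4471, 0.0071, 0.1063]
ee_rot: [-1.567, 0.133, -0.109]
contact_force: [-2.4, 1.0, -1.0]
opening: 0.155
```

```bash
python3 -c "
from h import *
lift(.15,10)"
```

```text
theta 0.305  off-arc x -0.8 y 0.1 mm  F [-2.4  1.  -1. ] T [0.2  0.39 0.09] t 19.60
   [-0.1, 3.3, -0.1]
   [-0.8, 3.3, 0.0]
   [-0.8, 3.3, 0.0]
   [-0.7, 3.3, 0.0]
   [-0.7, 3.4, 0.0]
   [-0.6, 3.4, 0.0]
   [-0.6, 3.4, 0.0]
   [-0.5, 3.4, 0.0]
   [-0.4, 3.4, 0.0]
   [-0.4, 3.4, 0.0]
```

Call:
{"op": "apply_moves", "data": {
  "motion": [
    [[235, -0.8, 2.8, 0, 0], [235, -0.8, 2.8, 0, 0], [235, -0.7, 2.8, 0, 0], [235, -0.7, 2.8, 0, 0], [235, -0.6, 2.8, 0, 0], [235, -0.6, 2.8, 0, 0], [235, -0.5, 2.8, 0, 0], [235, -0.4, 2.8, 0, 0]]
  ]
}}

```text
time: 20.6
tcp_pos: [0.4421, 0.0078, 0.0826]
ee_rot: [-1.567, 0.132, -0.11]
contact_force: [-4.3, 1.9, -1.7]
opening: 0.151
```

```bash
python3 -c "
from h import *
lift(.04,12)"
```

```text
theta 0.195  off-arc x -0.4 y 0.0 mm  F [-4.3  1.9 -1.7] T [0.26 0.49 0.04] t 20.60
   [0.0, 2.8, -0.0]
   [-0.4, 2.8, 0.0]
   [-0.3, 2.8, 0.0]
   [-0.3, 2.8, 0.0]
   [-0.3, 2.8, 0.0]
   [-0.2, 2.8, 0.0]
   [-0.2, 2.8, 0.0]
   [-0.2, 2.8, 0.0]
   [-0.1, 2.8, 0.0]
   [-0.1, 2.8, 0.0]
   [-0.1, 2.8, 0.0]
   [-0.0, 2.8, 0.0]
```

Call:
{"op": "apply_moves", "data": {
  "motion": [
    [[235, -1.2, 2, 0, 0], [235, -0.9, 2.5, 0, 0], [235, -0.6, 2.5, 0, 0], [235, -0.5, 2.5, 0, 0], [235, -0.5, 2.5, 0, 0], [235, -0.4, 2.5, 0, 0], [235, -0.3, 2.5, 0, 0], [235, -0.2, 2.2, 0, 0]]
  ]
}}

```text
time: 21.6
tcp_pos: [0.44, 0.0082, 0.0629]
ee_rot: [-1.567, 0.128, -0.115]
contact_force: [-1.3, 0.3, -2.8]
opening: 0.15
```

```bash
python3 -c "
from h import *
lift(.0,10)"
```

```text
theta 0.105  off-arc x -0.2 y 0.0 mm  F [-1.3  0.3 -2.8] T [0.14 0.02 0.01] t 21.60
   [0.1, 2.3, -0.0]
   [-0.1, 2.3, -0.0]
   [-0.1, 2.3, -0.0]
   [-0.1, 2.3, -0.0]
   [-0.1, 2.3, -0.0]
   [-0.0, 2.3, -0.0]
   [-0.0, 2.3, -0.0]
   [0.0, 2.3, -0.0]
   [0.0, 2.3, -0.0]
   [0.1, 2.3, -0.0]
```

Call:
{"op": "apply_moves", "data": {
  "motion": [
    [[235, -0.2, 2, 0, 0], [235, -0.2, 2, 0, 0], [235, -0.1, 2, 0, 0], [235, -0.1, 2, 0, 0], [235, -0.1, 2, 0, 0], [235, 0, 2, 0, 0], [235, 0, 2, 0, 0], [235, 0, 1, 0, 0], [235, 0, 0, 0, 0]]
  ]
}}

```text
time: 22.72
tcp_pos: [0.4395, 0.0083, 0.0468]
ee_rot: [-1.566, 0.127, -0.115]
contact_force: [-0.7, 0.7, -1.4]
opening: 0.149
```

```bash
python3 -c "
from h import *
lift(.0,5)"
```

```text
theta 0.031  off-arc x -0.1 y 0.0 mm  F [-0.7  0.7 -1.4] T [0.12 0.04 0.05] t 22.73
   [0.1, 1.4, -0.0]
   [0.0, 1.4, -0.0]
   [0.0, 1.4, -0.0]
   [0.0, 1.4, -0.0]
   [0.0, 1.4, -0.0]
```

Call:
{"op": "apply_moves", "data": {
  "motion": [
    [[235, 0, 0.8, 0, 0], [235, 0, 0.8, 0, 0], [235, 0, 0, 0, 0]]
  ]
}}

```text
time: 23.1
tcp_pos: [0.4395, 0.0083, 0.0451]
ee_rot: [-1.566, 0.127, -0.115]
contact_force: [-1.5, 1.2, -3.5]
opening: 0.149
```

Run:
```python
from h import *
st(); track(theta()[0],"s30"); st(); im=read_camera("wrist"); cv2.imwrite("pics/w30.png",im[:,:,::-1])
```

```text
t 23.1 tcp [0.4395 0.0083 0.0451] yaw -8.84 ydown [-0.007  0.002 -1.   ] F [-1.48  1.2  -3.45] T [ 0.11 -0.06  0.03] op 0.149
plate none
char px [212.2 196.4] area 875 board xy mm [-98.3 -43.5]
t 23.15 tcp [0.4395 0.0082 0.0451] yaw -8.84 ydown [-0.007  0.002 -1.   ] F [-1.24  0.79 -2.91] T [0.09 0.01 0.03] op 0.152
```

View pics/w30.png

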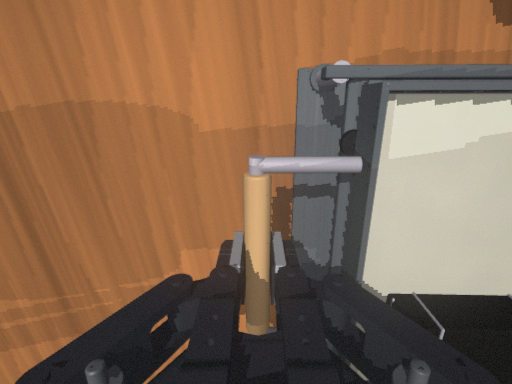

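The wrist view shows the board almost flat and the bar still centred in the pads at column 257. There are about 5 mm to go.

Call:
{"op": "apply_moves", "data": {
  "motion": [
    [[235, 0, 0.8, 0, 0], [235, 0, 0.8, 0, 0], [235, 0, 0.8, 0, 0], [235, 0, 0, 0, 0]]
  ]
}}

```text
time: 23.7
tcp_pos: [0.4395, 0.0083, 0.0427]
ee_rot: [-1.566, 0.127, -0.115]
contact_force: [-0.4, 0.0, -3.7]
opening: 0.149
```

Call:
{"op": "apply_moves", "data": {
  "motion": [
    [[235, 0, 0.5, 0, 0], [235, 0, 0.5, 0, 0], [235, 0, 0, 0, 0], [235, 0, 0, 0, 0]]
  ]
}}

```text
time: 24.2
tcp_pos: [0.4396, 0.0082, 0.0422]
ee_rot: [-1.567, 0.127, -0.115]
contact_force: [-1.7, 0.8, -0.5]
opening: 0.149
```

Call:
{"op": "apply_moves", "data": {
  "motion": [
    [[235, 0, 0.4, 0, 0], [235, 0, 0, 0, 0], [235, 0, 0, 0, 0]]
  ]
}}

```text
time: 24.58
tcp_pos: [0.4395, 0.0082, 0.0422]
ee_rot: [-1.568, 0.128, -0.115]
contact_force: [-2.8, 1.3, 2.2]
opening: 0.15
```

Run:
```python
from h import *
st(); track(0.0,"s31"); st()
```

```text
t 24.575 tcp [0.4395 0.0082 0.0422] yaw -8.85 ydown [-0.008  0.    -1.   ] F [-2.77  1.3   2.15] T [0.06 0.33 0.03] op 0.15
plate none
char px [212.3 197.1] area 849 board xy mm [-97.5 -43.6]
t 24.625 tcp [0.4396 0.0082 0.0422] yaw -8.85 ydown [-0.008  0.001 -1.   ] F [-2.42  0.12  1.38] T [0.04 0.34 0.06] op 0.149
```

The board is on its rest, since the z force has changed sign to about +2 N. I'll ease off slightly and then open.

Call:
{"op": "apply_moves", "data": {
  "motion": [
    [[235, -0.4, -0.2, 0, 0], [235, 0, 0, 0, 0]]
  ]
}}

```text
time: 24.88
tcp_pos: [0.4395, 0.0082, 0.0422]
ee_rot: [-1.567, 0.127, -0.116]
contact_force: [-3.0, 1.0, 1.0]
opening: 0.149
```

Call:
{"op": "apply_moves", "data": {
  "motion": [
    [[210, 0, 0, 0, 0], [195, 0, 0, 0, 0], [170, 0, 0, 0, 0], [140, 0, 0, 0, 0], [115, 0, 0, 0, 0], [110, 0, 0, 0, 0]]
  ]
}}

```text
time: 25.62
tcp_pos: [0.4422, 0.0078, 0.0431]
ee_rot: [-1.566, 0.124, -0.121]
contact_force: [-0.2, 0.2, -0.1]
opening: 0.569
```

Run:
```python
from h import *
st(); im=read_camera("wrist"); cv2.imwrite("pics/w32.png",im[:,:,::-1])
```

```text
t 25.625 tcp [0.4422 0.0078 0.0431] yaw -8.93 ydown [-0.002  0.001 -1.   ] F [-0.18  0.22 -0.14] T [ 0.    0.01 -0.02] op 0.569
```

View pics/w32.png

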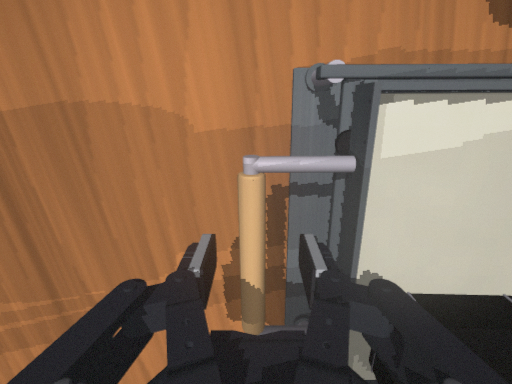

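The jaws are clear of the bar on both sides: pads at columns ~213 and ~303, bar at ~253. I'll shift x by -1.5 mm and go straight up, slowly at first.

Call:
{"op": "apply_moves", "data": {
  "motion": [
    [[110, -1.5, -3, 0, 0], [110, 0, -10, 0, 0], [110, 0, -15, 0, 0], [110, 0, -20, 0, 0], [110, 0, -25, 0, 0], [110, 0, -30, 0, 0], [110, 0, -30, 0, 0], [110, 0, 0, 0, 0]]
  ]
}}

```text
time: 26.68
tcp_pos: [0.442, 0.0087, 0.1865]
ee_rot: [-1.567, 0.118, -0.124]
contact_force: [0.2, 0.5, -0.0]
opening: 0.568
```

Call:
{"op": "apply_moves", "data": {
  "motion": [
    [[110, -10, -10, -40, 0], [110, -10, -10, -40, 0], [110, 0, 0, -40, 0], [110, 0, 0, -40, 0], [110, 0, 0, 0, 0], [110, 0, 0, 0, 0]]
  ]
}}

```text
time: 27.42
tcp_pos: [0.3945, -0.1485, 0.2064]
ee_rot: [-1.566, 0.116, -0.12]
contact_force: [-0.5, -0.1, 0.0]
opening: 0.571
```

Run:
```python
from h import *
st(); track(0.0,"s33"); track(0.,"t33","top"); st()
a=cv2.imread('pics/s0.png') if 0 else cv2.imread('pics/scene0.png'); b=cv2.imread('pics/s33.png'); t0=cv2.imread('pics/top0.png'); t=cv2.imread('pics/t33.png')
z=lambda i:cv2.resize(i[130:360,110:360],(400,368))
z2=lambda i:cv2.resize(i[60:260,195:412],(400,368))[:230]
cv2.imwrite('pics/cmp.png',np.vstack([np.hstack([z(a),z(b)]),np.hstack([z2(t0),z2(t)])]))
# firebrick, tin, tray, stand shift: phase check by template match
for nm,A,B,boxes in [("scene",a,b,{"tin":(130,183,40,55),"brick":(300,193,40,70),"tray":(190,275,105,70),"hingeL":(270,225,20,25),"hingeR":(182,232,20,25)}),("top",t0,t,{"tin":(350,178,45,42),"brick":(198,112,50,62),"tray":(268,68,88,60)})]:
    for k,(x,y,w,h) in boxes.items():
        sh,r=cv2.phaseCorrelate(np.float32(cv2.cvtColor(A,6)[y:y+h,x:x+w]),np.float32(cv2.cvtColor(B,6)[y:y+h,x:x+w])); print(nm,k,np.round(sh,2),round(r,2))
```

```text
t 27.425 tcp [ 0.3945 -0.1485  0.2064] yaw -8.59 ydown [ 0.003  0.001 -1.   ] F [-0.51 -0.14  0.01] T [ 0.02 -0.02 -0.02] op 0.571
plate none
char px [212.3 197.3] area 834 board xy mm [-96.8 -43.5]
plate none
char px [313.3 190.6] area 1041 board xy mm [-113.5  -45.7]
t 27.525 tcp [ 0.3947 -0.1483  0.2064] yaw -8.52 ydown [ 0.003  0.001 -1.   ] F [-0.02 -1.04 -0.31] T [ 0.02 -0.03 -0.01] op 0.566
scene tin [-0.05 -0.08] 0.95
scene brick [-0.08 -0.05] 0.95
scene tray [0.05 0.06] 0.74
scene hingeL [-0.17  0.47] 1.02
scene hingeR [-0.13  0.47] 0.94
top tin [0.47 0.45] 0.9
top brick [-0.05  0.13] 0.96
top tray [0.1  0.07] 0.7
```

View pics/cmp.png

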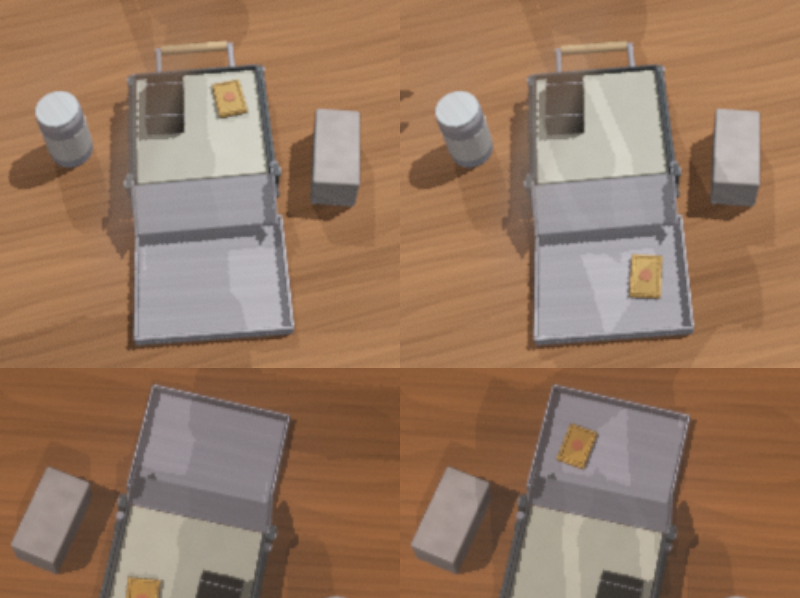

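All is in place, so I'm handing in.

```bash
python3 -c "
from bench import *
print(sign_off())"
```

```text
the job is handed in; nothing more can be done
None
```

The hot brass plate is in the steel tray, the board is back on its rest, and I handed the job in at 27.5 s of the 61 s allowed. No verdict came back.

**Lift:** I gripped the wooden bar and raised the board in steps of about 0.012 rad, checking the plate in the scene camera after each one. It let go at about 0.39 rad. I held the board still there until the plate had slid down the chute and lay flat in the tray.

**Lower:** I brought the board down along the same arc until it met its rest. It pressed down with about 2 N for a moment, so I eased off, opened the jaws and moved clear. The wrist force then read about zero.

**Last checks, before and after pictures:**
- **Charcoal:** its image position moved by a few tenths of a pixel between gripping and clearing the board; the board coordinates computed from it while the board was tilted changed by several millimetres. I put that down to its height and shading in the view and did not confirm it separately.
- **Tray and firebrick:** shifts of about 0.1 pixel or less.
- **Tin:** it did not move in the scene view. The top view gave 0.5 pixel, so the two disagree slightly, and I take the top reading as noise.
- **Stand:** the hinge ends read 0.5 pixel of shift in the scene view, about 1 mm at most. That could be noise or a real slight movement. Sideways force at the grip stayed below about 4.5 N in every reading, well under the 10 N that could drag it.

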